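# First-off contact check of a loaded sensor carrier

### The job

Finish loading the sensor carrier: set the two sensors that stand loose on the mat upright, right down, one each into its two empty pockets. Then lift the hand tester out of its stand and check the first sensor: hold the tester upright with its contact head centred on top of the sensor in the pocket with the steel collar, pressed gently so that the sprung head is about half-way in, and finish like that, still holding it there. Leave the other sensors in the carrier and everything else on the bench where they are.

Things in the scene. Friction and masses are not known exactly. Their poses are not given: they have to be found in the camera images.
- carrier: sensor carrier, fixed: grey block 109 x 152 x 15 mm high with a thin aluminium rail along each short end (164 mm over the rails) and six round blind pockets in 2 rows of 3, 52 mm apart both ways; pockets 22 mm across and 9 mm deep (their floor is 6 mm above the mat). Four hold sensors, two are empty. Origin under its centre, z up, y along the rows of three
- nest (a point): centre of the mouth (15 mm above the mat) of the empty corner pocket with the flat raised steel collar (33 mm across, 1 mm proud of the block) round it: the first place of the carrier, where the check is made. Its axes are the carrier's
- pocket (a point): centre of the mouth (15 mm above the mat) of the other empty pocket, plain, no collar: the middle pocket of the row of three that does not hold the collared one
- sensor_a_mid (a point): loose sensor: steel pressure sensor cell standing on the mat, hexagonal below with a round socket end on top, 19 mm thick (round for gripping), 27 mm high; this point is its centre, 13.5 mm above its underside. Stands 18 mm clear of the block when seated. z up. Either sensor may go into either empty pocket
- sensor_b_mid (a point): the second loose sensor, same as the first; centre point
- stand: tester stand, fixed: grey base plate 84 x 84 x 11 mm with an upright sleeve 38 mm across whose open mouth is 60 mm above the mat, bore 25 mm. Origin under its centre
- grip (a point): point on the axis of the hand tester (loose, 145 g, upright in the stand), at the middle of its black square grip, 18 x 18 mm and 72 mm long; 45 mm above the underside of the aluminium collar (34 mm across) that rests on the sleeve's rim, 35 mm below the tester's very top (white lamp). x and y are square to the grip's flats, z points up along the tester
- head (a point): centre of the flat under face of the tester's brass contact head (16 mm across), the lowest solid point of the tester: on its axis, 86 mm below the grip point when not pressed; z up along the tester
- plunger (a joint): how far the sprung contact head is pushed into the tester, m: 0 out, 0.008 fully in. The spring gives 1 N at 0 and 5 N fully in (0.5 N per mm)
- tester: the whole hand tester; origin on its axis at the collar's underside, z up along it; its head is part of it. Below the collar a nose 21 mm across and the sprung contact head hang inside the sleeve, 41 mm deep: lift it 45 mm or more to clear the sleeve
- sensor_c_mid (a point): centre of a sensor that already stands in the carrier; leave it there
- sensor_d_mid (a point): centre of a sensor that already stands in the carrier; leave it there
- sensor_e_mid (a point): centre of a sensor that already stands in the carrier; leave it there
- sensor_f_mid (a point): centre of a sensor that already stands in the carrier; leave it there
- sensor_a: the same sensor as sensor_a_mid, origin at the centre of its underside
- sensor_b: the same sensor as sensor_b_mid, origin at the centre of its underside
- cap_bin: small open bin of red caps, 64 x 94 x 34 mm, on the mat; leave it alone
- tape_roll: roll of tape, 66 mm across, 19 mm high, on the mat; leave it alone
- esd_brush: black brush, 126 mm long, on the mat; leave it alone
- test_plug: black plug, 19 x 55 x 19 mm, on the mat; leave it alone
- ring_gauge: steel ring, 40 mm across, 14 mm high, on the mat; leave it alone
- tweezers: steel tweezers, 131 mm long, on the mat; leave it alone

How it is judged (in metres and radians):
On the way, in this order (a step that is already met when the one before it is completed fails the run):
1. both loose sensors stand right down in the two empty pockets, one in each, let go, before the tester is used ((((horizontal distance between sensor_a_mid and nest below 0.004 m and z of sensor_a_mid in the frame of nest below 0.0075 m and angle between sensor_a_mid's own z axis and vertical below 0.1 rad) and (horizontal distance between sensor_b_mid and pocket below 0.004 m and z of sensor_b_mid in the frame of pocket below 0.0075 m and angle between sensor_b_mid's own z axis and vertical below 0.1 rad)) or ((horizontal distance between sensor_b_mid and nest below 0.004 m and z of sensor_b_mid in the frame of nest below 0.0075 m and angle between sensor_b_mid's own z axis and vertical below 0.1 rad) and (horizontal distance between sensor_a_mid and pocket below 0.004 m and z of sensor_a_mid in the frame of pocket below 0.0075 m and angle between sensor_a_mid's own z axis and vertical below 0.1 rad))) and contact force between the fingers and sensor_a below 0.1 N and contact force between the fingers and sensor_b below 0.1 N), for 0.2 s.
2. the tester is lifted clear of its stand (z of head in the frame of stand above 0.06 m), for 0.1 s.
At the end, for the whole second after the job is handed in: loose sensors in nest and pocket, one each (4 mm of centre, under 3 mm off the floor, 0.1 rad of upright); tester gripped, still, 0.1 rad of upright, head within 4 mm of the nest sensor's centre, pressing it with 1.2 to 6.5 N, pushed in 1.7 to 6.5 mm ((((horizontal distance between sensor_a_mid and nest below 0.004 m and z of sensor_a_mid in the frame of nest below 0.0075 m and angle between sensor_a_mid's own z axis and vertical below 0.1 rad) and (horizontal distance between sensor_b_mid and pocket below 0.004 m and z of sensor_b_mid in the frame of pocket below 0.0075 m and angle between sensor_b_mid's own z axis and vertical below 0.1 rad)) or ((horizontal distance between sensor_b_mid and nest below 0.004 m and z of sensor_b_mid in the frame of nest below 0.0075 m and angle between sensor_b_mid's own z axis and vertical below 0.1 rad) and (horizontal distance between sensor_a_mid and pocket below 0.004 m and z of sensor_a_mid in the frame of pocket below 0.0075 m and angle between sensor_a_mid's own z axis and vertical below 0.1 rad))) and (((horizontal distance between sensor_a_mid and nest below 0.004 m and z of sensor_a_mid in the frame of nest below 0.0075 m and angle between sensor_a_mid's own z axis and vertical below 0.1 rad) and horizontal distance between head and sensor_a_mid below 0.004 m and contact force between tester and sensor_a between 1.2 and 6.5 N) or ((horizontal distance between sensor_b_mid and nest below 0.004 m and z of sensor_b_mid in the frame of nest below 0.0075 m and angle between sensor_b_mid's own z axis and vertical below 0.1 rad) and horizontal distance between head and sensor_b_mid below 0.004 m and contact force between tester and sensor_b between 1.2 and 6.5 N)) and value of joint plunger between 0.0017 and 0.0065 m and angle between grip's own z axis and vertical below 0.1 rad and contact force between the fingers and tester above 1 N and linear speed of tester below 0.02 m/s); the arm keeps its last pose, push and grip.
It fails at once if the tester is driven hard against a sensor (more than 15 N) (contact force between tester and sensor_a above 15 N or contact force between tester and sensor_b above 15 N).
It fails at once if a sensor that was already in the carrier is moved more than 8 mm or tipped (distance of any of sensor_c_mid, sensor_d_mid, sensor_e_mid, sensor_f_mid from where it was at the start of the episode above 0.008 m or angle between any of sensor_c_mid, sensor_d_mid, sensor_e_mid, sensor_f_mid's own z axis and vertical above 0.3 rad).
It fails at once if one of the other things on the bench is moved more than 20 mm (distance of any of cap_bin, tape_roll, esd_brush, test_plug, ring_gauge, tweezers from where it was at the start of the episode above 0.02 m).
It also fails if it takes over 61 s, if anything falls off the work surface, if the arm or the gripper's body presses on something with over 40 N, if the wrist force passes 120 N, or if a joint passes its speed limit or range.

### The arm

A 6-joint arm with a two-finger parallel gripper is mounted at the origin on a cart in front of the work surface, level with it; the furniture and walls round the work are solid. World frame = base frame: x ahead of the robot, y to its left, z up, the work surface at z = 0. Lengths are in m, angles in degrees, forces in N, time in s.
With the tool pointing down it reaches from about 0.375 to 0.9 m from the base axis. Payload 3.1 kg.
Tool frame: the origin (TCP) lies at the very end of the fingers, on their centre line; the grasp point (between the pads) lies bot.grip_point_offset behind it (bot.grip_point_offset is the distance from the TCP to the grasp point, in m); z points along the fingers, y is the line along which they close (so a half turn about z gives the same grasp; the last joint's range is limited). The gripper opens to 87 mm and grips with 3 to 60 N. Pads are 19 mm wide; open, the fingers measure 117 mm over their backs; the gripper's body (75 mm by 190 mm) begins 51 mm behind the grasp point.
Start: joints at [-80.93, 30.224, 82.088, -0, 67.689, -10.227], TCP at [0.207, -0.59, 0.223] pointing down, gripper open.
Joint ranges: [-176.69, 176.69], [-43.24, 126.21], [12.49, 139.97], [-82, 262], [0, 151.66], [-163.58, 163.58]. Speed limits (degrees/s): [159.86, 159.86, 180, 180, 180, 180].

### API

Orientations are given as a 3x3 rotation matrix whose columns are the frame's x, y, z axes.
In Python, from rig import bot, viewer, ticket gives the robot as it stands.
- The arm moves only by the tool servo_tool, never from a script. Its argument "targets" is a list of rows, each an object with "offset": the shift along the tool's x, y, z in m, a list of three; "dr": the turn, a rotation vector about the tool's x, y, z in degrees, a list of three. In form: [{"offset": [x, y, z], "dr": [ax, ay, az]}, ...]. A call has 1 to 20 rows; each row is the pose to reach, as a shift and turn from the pose commanded when the call began, along the tool's axes at that moment; what a row does not reach only later rows make up. A row lasts 1/12 s, in which the tool goes at most 41.7 mm and 7.16 degrees, less where a joint would pass 70% of its speed; a pose out of reach is approached as far as the arm can. A call with a gripper value outside its range is refused whole. "gripper" is the gripper command: -1 is fully open, 1 is shut, values between are in proportion, set as the call begins (left out, the last holds). The fingers move at their own pace and stop on an object; the grip force is fixed at half the most. Time passes only in rows, so rows that repeat a pose let the fingers close. It gives the time, the measured TCP pose, the force, the opening and the grip force at its end, in the units of the state.
- bot.read_state(): the state, without advancing time (a new reading comes with each control period).
- viewer.capture(name): name is "side" or "top"; returns a dict with "color" (480x640x3 uint8, red, green, blue), "camera_matrix" (3x3 intrinsics, pixels), "R" (3x3) and "t" (3): a world point X has camera coordinates R X + t. Camera axes: x right, y down, z forward; pixel columns grow to the right and rows downward; lengths in m; the calibration is good to about 2 mm. A picture is of the moment at which its call begins. There is no depth.
- ticket.hand_in(): hands the job in; it is judged then, once.
The state is a dict: "time_s": time; "joint_positions": joint angles; "qvel": joint speeds; "tau": joint torques, N m; "position": TCP position; "tcp_rot": TCP orientation; "force": force on the tool from outside, world axes, zero at the start; "moment": the same for the moment, N m; "opening": opening from 0.0 (shut) to 1.0 (fully open); "grasp_force": force on a finger pad.
Only numpy, scipy, OpenCV 4.12 (cv2) and the standard library are available. Lean on these libraries where they do the work, as an engineer would, in place of code of your own. Each camera call takes 0.05 s, during which the arm holds its last target. There are 200 camera calls.

## Working session

There is one attempt and no reset: what is moved stays moved. The work goes in short steps, Python scripts to look and compute and a tool call to move; the robot and the scene stay as the last step left them, time stands still between calls to the robot, and variables do not carry over. Pictures are saved under pics/ and viewed, at most 10 in all, crops included, and the job is handed in when it is done.

Besides the shell and the picture viewer there is one more tool, called after ">>>" by a JSON object that holds its "op" and its "data". servo_tool: Moves the arm, as the interface text tells. Its arguments: {"type":"object","properties":{"targets":{"type":"array"},"gripper":{"type":"number"}},"required":["targets"]}

```bash
mkdir -p pics; ls
python3 - <<'E'
from rig import bot, viewer
import cv2
s=bot.read_state(); print(s, bot.grip_point_offset)
for n in ("top","side"):
    c=viewer.capture(n); cv2.imwrite(f"pics/{n}0.png",c["color"][:,:,::-1]); print(n,c["camera_matrix"].tolist(),c["R"].tolist(),c["t"].tolist())
E
```

```text
pics
{'time_s': 0.0, 'joint_positions': array([-8.09316581e+01,  3.02788031e+01,  8.21552020e+01,  1.00682684e-03,
        6.76901295e+01, -1.02277489e+01]), 'qvel': array([-0.02488401,  0.07764078,  0.03906417, -0.02073548,  0.02447118,
       -0.06229821]), 'tau': array([-6.03947119e-04, -4.40041387e+01, -1.76592869e+01,  6.32940070e-02,
        5.82835218e-02, -1.64794260e-04]), 'position': array([ 0.20644294, -0.5891517 ,  0.22157997]), 'tcp_rot': array([[ 9.43825775e-01,  3.30443339e-01, -3.25422339e-04],
       [ 3.30443256e-01, -9.43823429e-01,  2.14203843e-03],
       [ 4.00681104e-04, -2.12924470e-03, -9.99997653e-01]]), 'force': array([-0.62154499, -0.90698805,  0.77453497]), 'moment': array([-0.01552428, -0.01132738,  0.03926552]), 'grasp_force': 0.0, 'opening': 0.9987787256147583} 0.0187
top [[470.70737018815504, 0.0, 318.52251375404603], [0.0, 470.70737018815504, 233.7853673511123], [0.0, 0.0, 1.0]] [[0.021405563169980636, -0.9996540183854019, -0.015285463398085342], [-0.985910161896649, -0.018569304051764816, -0.16624179262735442], [0.16590043560611642, 0.01862859288704728, -0.9859665415178901]] [-0.04207991584137943, 0.5452089732503346, 1.0170417996540886]
side [[566.3033485950842, 0.0, 319.7658284225021], [0.0, 566.3033485950842, 253.42210449257885], [0.0, 0.0, 1.0]] [[0.9718774257931065, 0.2353238240621581, -0.008773087399966573], [0.1946102455529611, -0.823593414556268, -0.5327482893687826], [-0.1325938217247741, 0.5160587033742483, -0.8462282748242986]] [-0.5367196699870954, -0.07713990537106026, 1.338025671172517]
```

View pics/top0.png

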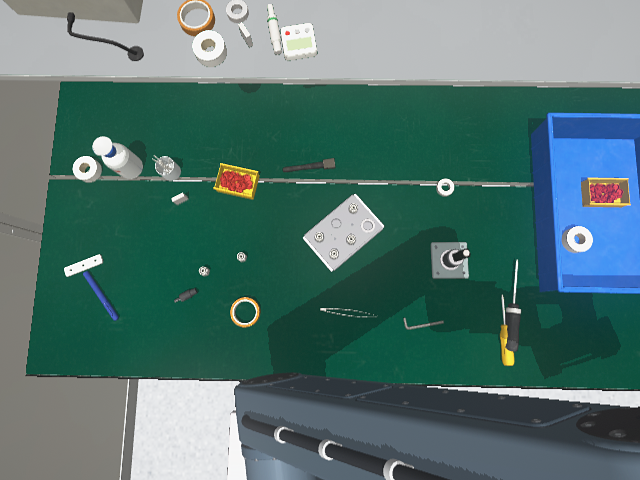

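View pics/side0.png

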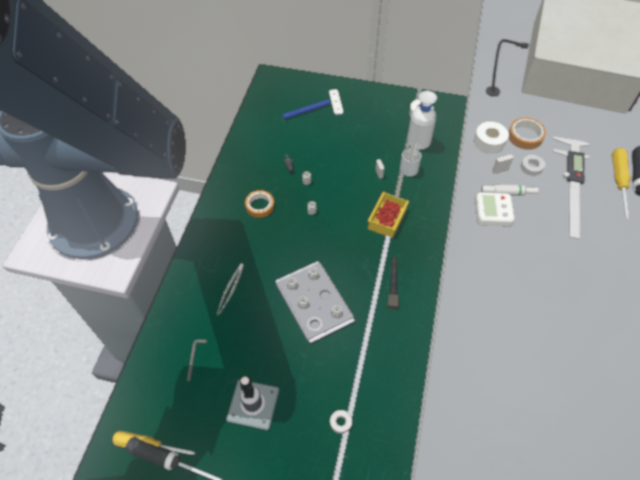

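The top view shows loose sensors at about (204,271) and (241,257). The carrier is near (343,232), with the collared nest at (368,226) and the plain pocket at (336,223). The tester is at about (455,257). The side view shows the sensors at (307,178) and (312,208), the nest at (315,324), the pocket at (325,294) and the tester at (248,390). I'll zoom in on both.

Run:
```python
import cv2, numpy as np
t=cv2.imread("pics/top0.png"); s=cv2.imread("pics/side0.png")
def crop(im,x,y,w,h,k): return cv2.resize(im[y:y+h,x:x+w],None,fx=k,fy=k,interpolation=cv2.INTER_CUBIC)
a=np.hstack([crop(t,298,188,90,90,4), crop(t,425,230,50,90,4)[:360], crop(t,190,240,60,90,4)])
b=np.hstack([crop(s,270,255,90,90,4), crop(s,222,345,60,90,4), crop(s,285,155,45,90,4)])
a=a[:290]; 
print(a.shape,b.shape)
cv2.imwrite("pics/c0.png",a); cv2.imwrite("pics/c1.png",b)
c=np.vstack([crop(t,298,188,90,90,4)])
```

```text
(290, 800, 3) (360, 780, 3)
```

View pics/c0.png

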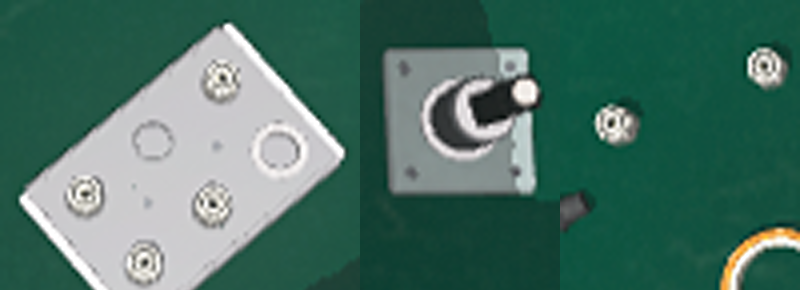

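View pics/c1.png

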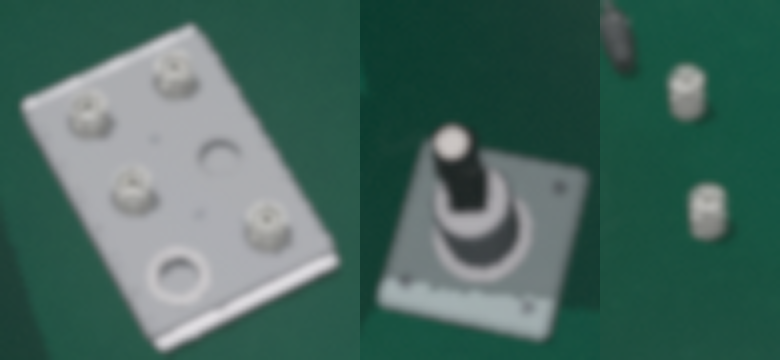

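The crops show all four seated sensors, both empty pockets, the tester lamp and the sensor tops clearly. I'll fit all the poses jointly from both cameras.

```bash
cat > h.py <<'E'
import numpy as np
from scipy.optimize import least_squares
from rig import bot, viewer
C={}
C["top"]=(np.array([[470.70737,0,318.522514],[0,470.70737,233.785367],[0,0,1]]),np.array([[0.021405563169980636,-0.9996540183854019,-0.015285463398085342],[-0.985910161896649,-0.018569304051764816,-0.16624179262735442],[0.16590043560611642,0.01862859288704728,-0.9859665415178901]]),np.array([-0.04207991584137943,0.5452089732503346,1.0170417996540886]))
C["side"]=(np.array([[566.30335,0,319.765828],[0,566.30335,253.422104],[0,0,1]]),np.array([[0.9718774257931065,0.2353238240621581,-0.008773087399966573],[0.1946102455529611,-0.823593414556268,-0.5327482893687826],[-0.1325938217247741,0.5160587033742483,-0.8462282748242986]]),np.array([-0.5367196699870954,-0.07713990537106026,1.338025671172517]))
def proj(n,X):
    K,R,t=C[n]; p=(np.atleast_2d(X)@R.T+t)@K.T; return p[:,:2]/p[:,2:]
def back(n,uv,z):
    K,R,t=C[n]; d=R.T@np.linalg.solve(K,[uv[0],uv[1],1]); c=-R.T@t; return c+d*(z-c[2])/d[2]
E
cat > fit.py <<'E'
from h import *
px=lambda l,ox,oy,cx=0:[((u-cx+.5)/4-.5+ox,(v+.5)/4-.5+oy) for u,v in l]
top=px([(222,80),(86,195),(213,205),(145,263),(153,142),(279,150)],298,188)
side=px([(268,220),(90,108),(133,180),(0,0),(219,157),(179,275)],270,255)
side[1]=px([(177,68)],270,255)[0]; side[3]=px([(90,108)],270,255)[0]
z=np.array([.033]*4+[.015,.016]); s=.052
loc=np.array([(s/2,s),(s/2,-s),(-s/2,0),(-s/2,-s),(s/2,0),(-s/2,s)])
def model(p):
    c,k=np.cos(p[2]),np.sin(p[2]); q=loc@np.array([[c,k],[-k,c]])+p[:2]; return np.c_[q,z]
b=lambda n,l:np.array([back(n,a,h) for a,h in zip(l,z)])
for names in (["top"],["side"],["top","side"]):
    d={"top":b("top",top),"side":b("side",side)}
    f=lambda p:np.concatenate([(model(p)-d[n])[:,:2].ravel() for n in names])
    best=min((least_squares(f,[.5,-.1,y]) for y in (0,1.5,3,-1.5)),key=lambda r:r.cost)
    print(names,best.x.round(4),np.degrees(best.x[2]).round(1),(best.fun.reshape(-1,2)*1000).round(1).tolist())
print("nest",model(best.x)[5],"pocket",model(best.x)[4])
for nm,T,S,h in (("s1",px([(616,122)],190,240,560),px([(687,76)],285,155,600),.027),("s2",px([(767,66)],190,240,560),px([(708,194)],285,155,600),.027),("lamp",px([(524,92)],425,230,360),px([(452,141)],222,345,360),.14)):
    print(nm,back("top",T[0],h).round(4),back("side",S[0],h).round(4))
for n,l in (("plate",px([(384,48),(530,50),(533,194),(389,192)],425,230,360)),):
    print([back("top",a,.011)[:2].round(4).tolist() for a in l])
E
python3 fit.py
```

```text
['top'] [ 0.5574 -0.0878  3.8745] 222.0 [[-37.7, -34.7], [-38.8, -34.2], [39.1, 34.3], [38.3, 34.8], [-38.9, -34.8], [38.1, 34.5]]
['side'] [ 0.5614 -0.0886  3.8692] 221.7 [[-38.7, -34.0], [-40.2, -33.8], [39.3, 33.1], [37.9, 35.4], [-37.9, -34.5], [39.6, 33.8]]
['top', 'side'] [ 0.5594 -0.0882  3.8719] 221.8 [[-35.9, -35.1], [-36.7, -34.5], [41.1, 33.9], [40.4, 34.5], [-37.0, -35.2], [40.0, 34.0], [-40.6, -33.5], [-42.2, -33.6], [37.3, 33.5], [35.7, 35.8], [-39.8, -34.1], [37.7, 34.4]]
nest [ 0.61343895 -0.10962854  0.016     ] pocket [ 0.54001146 -0.1055784   0.015     ]
s1 [0.4603 0.2289 0.027 ] [0.4626 0.2333 0.027 ]
s2 [0.494  0.1443 0.027 ] [0.4967 0.1493 0.027 ]
lamp [ 0.4969 -0.3322  0.14  ] [ 0.4999 -0.3323  0.14  ]
[[0.5382, -0.2904], [0.5386, -0.3745], [0.4555, -0.3737], [0.455, -0.2918]]
```

```bash
sed -i 's/^def model/loc[:,0]*=-1\ndef model/' fit.py; python3 fit.py
python3 - <<'E'
from h import *
for n in C: print(n, -C[n][1].T@C[n][2])
print(bot.read_state()["position"])
E
```

```text
['top'] [ 0.5574 -0.0878  3.8734] 221.9 [[0.9, 0.1], [-0.1, 0.6], [0.4, -0.4], [-0.4, 0.1], [-0.3, -0.0], [-0.6, -0.3]]
['side'] [ 0.5614 -0.0886  3.8603] 221.2 [[-0.1, 0.1], [-0.8, 0.9], [0.3, -1.4], [-0.8, 1.3], [1.1, -0.1], [0.3, -0.9]]
['top', 'side'] [ 0.5594 -0.0882  3.8669] 221.6 [[2.7, -0.7], [2.3, 0.3], [2.3, -0.7], [1.8, 0.1], [1.8, -0.6], [1.0, -0.8], [-1.9, 0.9], [-3.2, 1.2], [-1.6, -1.1], [-2.9, 1.3], [-1.0, 0.5], [-1.3, -0.4]]
nest [ 0.57441907 -0.14439323  0.016     ] pocket [ 0.5788369  -0.07098695  0.015     ]
s1 [0.4603 0.2289 0.027 ] [0.4626 0.2333 0.027 ]
s2 [0.494  0.1443 0.027 ] [0.4967 0.1493 0.027 ]
lamp [ 0.4969 -0.3322  0.14  ] [ 0.4999 -0.3323  0.14  ]
[[0.5382, -0.2904], [0.5386, -0.3745], [0.4555, -0.3737], [0.455, -0.2918]]
top [ 0.36970013 -0.05088726  1.09276249]
side [ 0.71405188 -0.62772879  1.08647031]
[ 0.20646667 -0.58921748  0.22167485]
```

```bash
cat >> h.py <<'E'
from scipy.spatial.transform import Rotation as Ro
def down(yaw):  # tool y at yaw deg, z down
    a=np.radians(yaw); y=np.array([np.cos(a),np.sin(a),0]); z=np.array([0,0,-1.]); return np.c_[np.cross(y,z),y,z]
def delta(p,yaw):
    s=bot.read_state(); R=s["tcp_rot"]
    print("offset",(R.T@(np.array(p)-s["position"])).round(4).tolist(),"dr",Ro.from_matrix(R.T@down(yaw)).as_rotvec(degrees=True).round(2).tolist())
E
python3 -c "
from h import *
delta([.45,0,.22],-20); delta([.461,.2305,.12],41.6)"
```

```text
offset [0.4246, -0.4756, 0.0027] dr [-0.1, -0.07, -50.7]
offset [0.5111, -0.6893, 0.1032] dr [-0.05, -0.12, -112.3]
```

>>> {"op": "servo_tool", "data": {"targets": [{"offset": [0.1,-0.112,0],"dr": [0,0,-20]},{"offset": [0.2,-0.224,0],"dr": [0,0,-30]},{"offset": [0.3,-0.336,0],"dr": [0,0,-50]},{"offset": [0.4246,-0.4756,0],"dr": [0,0,-70]},{"offset": [0.4246,-0.4756,0],"dr": [0,0,-80]},{"offset": [0.4246,-0.4756,0],"dr": [0,0,-100]},{"offset": [0.4246,-0.4756,0],"dr": [0,0,-112.3]},{"offset": [0.4246,-0.4756,0],"dr": [0,0,-112.3]},{"offset": [0.4246,-0.4756,0],"dr": [0,0,-112.3]},{"offset": [0.4246,-0.4756,0],"dr": [0,0,-112.3]},{"offset": [0.4246,-0.4756,0],"dr": [0,0,-112.3]},{"offset": [0.4246,-0.4756,0],"dr": [0,0,-112.3]},{"offset": [0.4246,-0.4756,0],"dr": [0,0,-112.3]},{"offset": [0.4246,-0.4756,0],"dr": [0,0,-112.3]},{"offset": [0.4246,-0.4756,0],"dr": [0,0,-112.3]},{"offset": [0.5111,-0.6893,0.1],"dr": [0,0,-112.3]},{"offset": [0.5111,-0.6893,0.1],"dr": [0,0,-112.3]},{"offset": [0.5111,-0.6893,0.1],"dr": [0,0,-112.3]},{"offset": [0.5111,-0.6893,0.1],"dr": [0,0,-112.3]},{"offset": [0.5111,-0.6893,0.1],"dr": [0,0,-112.3]}]}}

```text
time_s: 1.77
position: [0.4575, 0.1818, 0.1422]
tcp_rot: [[-0.664, 0.748, -0.0], [0.748, 0.664, -0.0], [0.0, -0.0, -1.0]]
force: [0.1, -0.7, 1.0]
opening: 0.999
grasp_force: 0.0
```

>>> {"op": "servo_tool", "data": {"targets": [{"offset": [0,0,0],"dr": [0,0,0]}]}}

```text
time_s: 1.85
position: [0.456, 0.1853, 0.1404]
tcp_rot: [[-0.668, 0.744, -0.004], [0.744, 0.668, 0.001], [0.004, -0.002, -1.0]]
force: [-0.0, 0.4, -0.3]
opening: 0.998
grasp_force: 0.0
```

```bash
python3 -c "
from h import *
delta([.461,.2305,.12],41.6)"
```

```text
offset [0.0302, 0.0339, 0.0205] dr [-0.12, -0.22, 0.35]
```

>>> {"op": "servo_tool", "data": {"targets": [{"offset": [0.0302,0.0339,0.03],"dr": [0,0,0]},{"offset": [0.0302,0.0339,0.06],"dr": [0,0,0]},{"offset": [0.0302,0.0339,0.085],"dr": [0,0,0]},{"offset": [0.0302,0.0339,0.085],"dr": [0,0,0]},{"offset": [0.0302,0.0339,0.085],"dr": [0,0,0]},{"offset": [0.0302,0.0339,0.085],"dr": [0,0,0]}]}}

```text
time_s: 2.35
position: [0.4639, 0.2245, 0.059]
tcp_rot: [[-0.663, 0.748, 0.001], [0.748, 0.663, 0.0], [-0.001, 0.001, -1.0]]
force: [0.5, 0.1, 0.1]
opening: 1.0
grasp_force: 0.0
```

```bash
python3 -c "
from h import *
import cv2
print(bot.read_state()['position'])
delta([.461,.2305,.0135],41.6)
A=[]
for n,c in (('top',(204,265)),('side',(308,175))):
    im=viewer.capture(n)['color'][:,:,::-1]; cv2.imwrite(f'pics/{n}1.png',im)
    A.append(cv2.resize(im[c[1]-45:c[1]+45,c[0]-50:c[0]+50],None,fx=4,fy=4,interpolation=cv2.INTER_CUBIC))
    print(n,(proj(n,bot.read_state()['position'])-np.array(c)+[50,45])*4+1.5)
cv2.imwrite('pics/c2.png',np.hstack(A))"
```

```text
[0.46388894 0.22450662 0.05903896]
offset [0.0064, 0.0018, 0.0455] dr [0.05, 0.03, -0.05]
top [[193.07077051 189.38826356]]
side [[193.05199631 151.374041  ]]
```

View pics/c2.png

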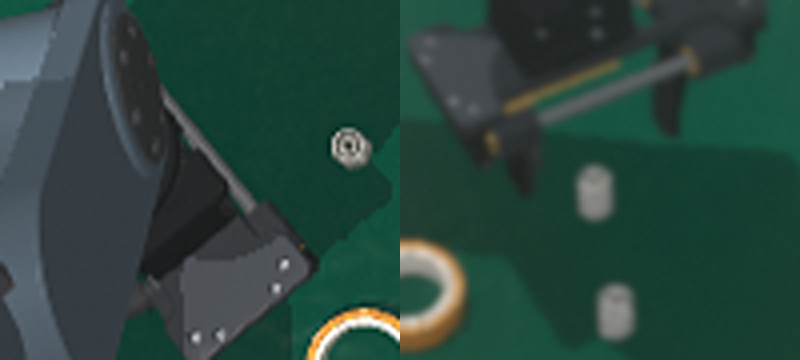

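Top view: the sensor is hidden under the wrist. Side view: the fingers straddle the loose sensor, with tips around crop (528,193) and (667,133). I'll centre the sensor with two crossed squeezes, which also calibrates the camera bias.

>>> {"op": "servo_tool", "data": {"targets": [{"offset": [0.006,0.002,0.0],"dr": [0,0,0]},{"offset": [0.006,0.002,0.025],"dr": [0,0,0]},{"offset": [0.006,0.002,0.045],"dr": [0,0,0]},{"offset": [0.006,0.002,0.053],"dr": [0,0,0]},{"offset": [0.006,0.002,0.053],"dr": [0,0,0]}]}}

```text
time_s: 2.87
position: [0.4599, 0.2306, 0.0045]
tcp_rot: [[-0.664, 0.748, -0.002], [0.748, 0.664, -0.0], [0.001, -0.002, -1.0]]
force: [-1.0, -0.1, -0.2]
opening: 1.0
grasp_force: 0.0
```

>>> {"op": "servo_tool", "data": {"targets": [{"offset": [0,0,0],"dr": [0,0,0]},{"offset": [0,0,0],"dr": [0,0,0]},{"offset": [0,0,0],"dr": [0,0,0]},{"offset": [0,0,0],"dr": [0,0,0]},{"offset": [0,0,0],"dr": [0,0,0]},{"offset": [0,0,0],"dr": [0,0,0]},{"offset": [0,0,0],"dr": [0,0,0]},{"offset": [0,0,0],"dr": [0,0,0]}], "gripper": 1}}

```text
time_s: 3.53
position: [0.4608, 0.2308, 0.0052]
tcp_rot: [[-0.664, 0.748, 0.0], [0.748, 0.664, 0.0], [-0.0, 0.0, -1.0]]
force: [0.5, -0.1, -0.4]
opening: 0.476
grasp_force: 0.0
```

>>> {"op": "servo_tool", "data": {"targets": [{"offset": [0,0,0],"dr": [0,0,0]},{"offset": [0,0,0],"dr": [0,0,0]},{"offset": [0,0,0],"dr": [0,0,0]},{"offset": [0,0,0],"dr": [0,0,0]},{"offset": [0,0,0],"dr": [0,0,0]},{"offset": [0,0,0],"dr": [0,0,0]}], "gripper": 1}}

```text
time_s: 4.03
position: [0.4607, 0.2308, 0.0051]
tcp_rot: [[-0.664, 0.748, -0.0], [0.748, 0.664, -0.0], [0.0, -0.0, -1.0]]
force: [0.6, 0.1, -0.2]
opening: 0.207
grasp_force: 30.0
```

>>> {"op": "servo_tool", "data": {"targets": [{"offset": [0,0,0],"dr": [0,0,0]},{"offset": [0,0,0],"dr": [0,0,0]},{"offset": [0,0,0],"dr": [0,0,0]},{"offset": [0,0,0],"dr": [0,0,0]},{"offset": [0,0,-0.02],"dr": [0,0,0]},{"offset": [0,0,-0.03],"dr": [0,0,7]},{"offset": [0,0,-0.03],"dr": [0,0,90]},{"offset": [0,0,-0.03],"dr": [0,0,90]},{"offset": [0,0,-0.03],"dr": [0,0,90]},{"offset": [0,0,-0.03],"dr": [0,0,90]},{"offset": [0,0,-0.03],"dr": [0,0,90]},{"offset": [0,0,-0.03],"dr": [0,0,90]},{"offset": [0,0,-0.03],"dr": [0,0,90]},{"offset": [0,0,-0.03],"dr": [0,0,90]},{"offset": [0,0,-0.03],"dr": [0,0,90]},{"offset": [0,0,-0.03],"dr": [0,0,90]},{"offset": [0,0,-0.03],"dr": [0,0,90]},{"offset": [0,0,-0.03],"dr": [0,0,90]},{"offset": [0,0,-0.015],"dr": [0,0,90]},{"offset": [0,0,0],"dr": [0,0,90]}], "gripper": -0.1}}

```text
time_s: 5.7
position: [0.4616, 0.2311, 0.0056]
tcp_rot: [[0.748, 0.664, 0.003], [0.664, -0.748, 0.001], [0.002, 0.001, -1.0]]
force: [0.3, -0.7, 0.3]
opening: 0.551
grasp_force: 0.0
```

>>> {"op": "servo_tool", "data": {"targets": [{"offset": [0,0,0],"dr": [0,0,0]},{"offset": [0,0,0],"dr": [0,0,0]},{"offset": [0,0,0],"dr": [0,0,0]},{"offset": [0,0,0],"dr": [0,0,0]},{"offset": [0,0,0],"dr": [0,0,0]},{"offset": [0,0,0],"dr": [0,0,0]},{"offset": [0,0,0],"dr": [0,0,0]},{"offset": [0,0,0],"dr": [0,0,0]}], "gripper": 1}}

```text
time_s: 6.37
position: [0.4611, 0.231, 0.0057]
tcp_rot: [[0.748, 0.664, 0.001], [0.664, -0.748, 0.0], [0.001, 0.001, -1.0]]
force: [0.3, 0.2, 5.7]
opening: 0.206
grasp_force: 30.1
```

>>> {"op": "servo_tool", "data": {"targets": [{"offset": [0,0,0],"dr": [0,0,0]},{"offset": [0,0,0],"dr": [0,0,0]},{"offset": [0,0,0],"dr": [0,0,0]},{"offset": [0,0,0],"dr": [0,0,0]},{"offset": [0,0,-0.03],"dr": [0,0,0]},{"offset": [0,0,-0.07],"dr": [0,0,0]},{"offset": [0,0,-0.11],"dr": [0,0,0]},{"offset": [-0.196,0.16,-0.12],"dr": [0,0,-90]},{"offset": [-0.196,0.16,-0.12],"dr": [0,0,-90]},{"offset": [-0.196,0.16,-0.12],"dr": [0,0,-90]},{"offset": [-0.196,0.16,-0.12],"dr": [0,0,-90]},{"offset": [-0.196,0.16,-0.12],"dr": [0,0,-90]},{"offset": [-0.196,0.16,-0.12],"dr": [0,0,-90]},{"offset": [-0.196,0.16,-0.12],"dr": [0,0,-90]},{"offset": [-0.196,0.16,-0.12],"dr": [0,0,-90]},{"offset": [-0.196,0.16,-0.12],"dr": [0,0,-90]},{"offset": [-0.196,0.16,-0.12],"dr": [0,0,-90]},{"offset": [-0.196,0.16,-0.12],"dr": [0,0,-90]},{"offset": [-0.196,0.16,-0.12],"dr": [0,0,-90]},{"offset": [-0.196,0.16,-0.12],"dr": [0,0,-90]}], "gripper": -0.1}}

```text
time_s: 8.03
position: [0.4202, -0.0191, 0.125]
tcp_rot: [[-0.606, 0.795, -0.0], [0.795, 0.606, 0.0], [0.0, -0.0, -1.0]]
force: [0.8, 0.7, -0.2]
opening: 0.555
grasp_force: 0.0
```

```bash
python3 -c "
from h import *
import cv2
A=[]
for n,c in (('top',(220,265)),('side',(310,190))):
    im=viewer.capture(n)['color'][:,:,::-1]; cv2.imwrite(f'pics/{n}2.png',im)
    for f in (f'pics/{n}0.png',f'pics/{n}2.png'):
        g=cv2.imread(f); A.append(cv2.resize(g[c[1]-25:c[1]+25,c[0]-40:c[0]+40],None,fx=5,fy=5,interpolation=cv2.INTER_CUBIC))
cv2.imwrite('pics/c3.png',np.vstack([np.hstack(A[:2]),np.hstack(A[2:])]))
# sub-pixel: shift of s1 patch old->new, and s2 check
for n,pts in (('top',[(204,271),(241,257)]),('side',[(307,178),(312,208)])):
    a=cv2.imread(f'pics/{n}0.png',0); b=cv2.imread(f'pics/{n}2.png',0)
    for u,v in pts:
        for im in (a,b):
            w=im[v-8:v+9,u-8:u+9].astype(float); w=np.clip(w-110,0,None); gy,gx=np.mgrid[v-8:v+9,u-8:u+9]; print(n,(w*gx).sum()/w.sum(),(w*gy).sum()/w.sum(),w.sum())
    print(proj(n,[.461,.2309,.027]),proj(n,[.461,.2309,.0]))
"
```

```text
top 202.7843843843844 270.64024024024025 4995.0
top 203.55250369744348 270.70652862877665 4733.0
top 240.6102242877349 256.34229137199435 4949.0
top 239.90540968048086 255.9114204365707 3161.0
[[202.75968059 269.78623894]] [[205.74376575 270.83777498]]
side 306.10850340136057 176.21496598639456 2940.0
side 305.8109976950938 176.82449785973 3037.0
side 311.24522673031026 206.18914081145584 3352.0
side 311.68985378821446 206.17678334071778 2257.0
[[305.50327502 174.25215836]] [[305.83278522 181.38274431]]
```

View pics/c3.png

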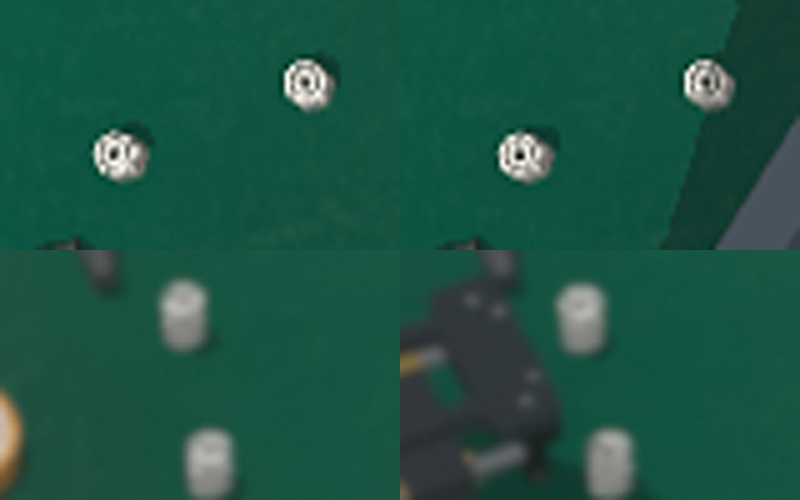

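Both views show the sensor still upright after being centred: top ring centre near (203.6,270.5), side near (306,174). That gives the bias of both cameras. Now I'll pick it up.

```bash
python3 -c "
from h import *
delta([.461,.2309,.0135],41.6)"
```

```text
offset [0.175, 0.1829, 0.1115] dr [-0.01, -0.02, -4.62]
```

>>> {"op": "servo_tool", "data": {"targets": [{"offset": [0.03,0.03,0],"dr": [0,0,-4.6]},{"offset": [0.06,0.06,0],"dr": [0,0,-4.6]},{"offset": [0.09,0.09,0],"dr": [0,0,-4.6]},{"offset": [0.12,0.12,0],"dr": [0,0,-4.6]},{"offset": [0.15,0.155,0],"dr": [0,0,-4.6]},{"offset": [0.175,0.183,0.03],"dr": [0,0,-4.6]},{"offset": [0.175,0.183,0.06],"dr": [0,0,-4.6]},{"offset": [0.175,0.183,0.075],"dr": [0,0,-4.6]},{"offset": [0.175,0.183,0.075],"dr": [0,0,-4.6]},{"offset": [0.175,0.183,0.095],"dr": [0,0,-4.6]},{"offset": [0.175,0.183,0.1115],"dr": [0,0,-4.6]},{"offset": [0.175,0.183,0.1115],"dr": [0,0,-4.6]}]}}

```text
time_s: 9.13
position: [0.4599, 0.2301, 0.0122]
tcp_rot: [[-0.662, 0.75, -0.004], [0.75, 0.662, -0.001], [0.002, -0.004, -1.0]]
force: [0.2, -0.5, 0.1]
opening: 0.552
grasp_force: 0.0
```

>>> {"op": "servo_tool", "data": {"targets": [{"offset": [0,0,0],"dr": [0,0,0]},{"offset": [0,0,0],"dr": [0,0,0]},{"offset": [0,0,0],"dr": [0,0,0]},{"offset": [0,0,0],"dr": [0,0,0]},{"offset": [0,0,0],"dr": [0,0,0]},{"offset": [0,0,0],"dr": [0,0,0]},{"offset": [0,0,0],"dr": [0,0,0]},{"offset": [0,0,0],"dr": [0,0,0]}], "gripper": 1}}

```text
time_s: 9.8
position: [0.4616, 0.231, 0.0143]
tcp_rot: [[-0.664, 0.748, 0.001], [0.748, 0.664, 0.0], [-0.001, 0.001, -1.0]]
force: [-0.1, -1.3, 5.9]
opening: 0.199
grasp_force: 30.0
```

>>> {"op": "servo_tool", "data": {"targets": [{"offset": [0,0,-0.03],"dr": [0,0,0]},{"offset": [0,0,-0.07],"dr": [0,0,0]},{"offset": [0,0,-0.07],"dr": [0,0,0]}]}}

```text
time_s: 10.05
position: [0.4647, 0.2321, 0.0885]
tcp_rot: [[-0.664, 0.748, 0.01], [0.748, 0.664, 0.003], [-0.005, 0.009, -1.0]]
force: [0.2, 0.6, 0.0]
opening: 0.203
grasp_force: 30.0
```

```bash
python3 -c "
from h import *
delta([.579,-.0705,.039],41.6)"
```

```text
offset [-0.3019, -0.116, 0.0499] dr [0.52, 0.26, 0.02]
```

>>> {"op": "servo_tool", "data": {"targets": [{"offset": [-0.02,-0.007,0],"dr": [0,0,0]},{"offset": [-0.05,-0.018,0],"dr": [0,0,0]},{"offset": [-0.085,-0.031,0],"dr": [0,0,0]},{"offset": [-0.12,-0.044,0],"dr": [0,0,0]},{"offset": [-0.155,-0.057,0],"dr": [0,0,0]},{"offset": [-0.19,-0.07,0],"dr": [0,0,0]},{"offset": [-0.225,-0.083,0],"dr": [0,0,0]},{"offset": [-0.26,-0.096,0],"dr": [0,0,0]},{"offset": [-0.29,-0.107,0],"dr": [0,0,0]},{"offset": [-0.3036,-0.1116,0],"dr": [0,0,0]},{"offset": [-0.3036,-0.1116,0.02],"dr": [0,0,0]},{"offset": [-0.3036,-0.1116,0.04],"dr": [0,0,0]},{"offset": [-0.3036,-0.1116,0.045],"dr": [0,0,0]},{"offset": [-0.3036,-0.1116,0.045],"dr": [0,0,0]},{"offset": [-0.3036,-0.1116,0.045],"dr": [0,0,0]},{"offset": [-0.3036,-0.1116,0.045],"dr": [0,0,0]}]}}

```text
time_s: 11.38
position: [0.5798, -0.0697, 0.0393]
tcp_rot: [[-0.665, 0.747, 0.001], [0.747, 0.665, -0.0], [-0.001, 0.001, -1.0]]
force: [-0.8, -0.0, -0.1]
opening: 0.199
grasp_force: 30.0
```

```bash
python3 -c "
from h import *
import cv2
s=bot.read_state(); print(s['position'])
A=[]
for n,c in (('top',(340,225)),('side',(320,290))):
    im=viewer.capture(n)['color'][:,:,::-1]; cv2.imwrite(f'pics/{n}3.png',im)
    A.append(cv2.resize(im[c[1]-45:c[1]+45,c[0]-40:c[0]+40],None,fx=5,fy=5,interpolation=cv2.INTER_CUBIC))
cv2.imwrite('pics/c4.png',np.hstack(A))
x,y,z=s['position']
f=lambda n,X,c:((proj(n,X)-np.array(c)+[40,45])*5+2).round(1).tolist()
print(f('side',[x,y,z-.0143],(320,290)),f('side',[x,y,z+.0127],(320,290)),f('side',[.579,-.0705,.015],(320,290)),f('side',[.5745,-.1440,.016],(320,290)))
"
```

```text
[ 0.57978839 -0.06965032  0.0393476 ]
[[224.7, 231.6]] [[224.6, 200.7]] [[222.5, 244.1]] [[170.9, 393.2]]
```

View pics/c4.png

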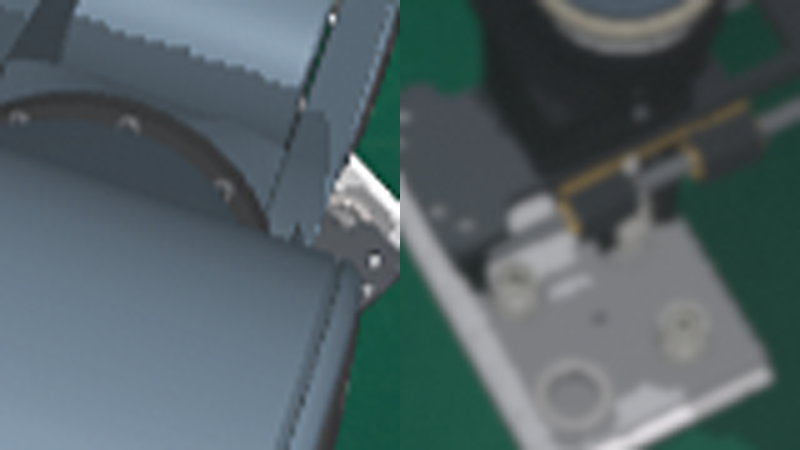

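The side view shows the held sensor above the pocket, bottom near crop (632,255), and the nest ring at (574,396). I'll print the local pixels rather than use up another view.

```bash
python3 -c "
import cv2
a=cv2.imread('pics/side3.png',0)
print('x',list(range(316,336)))
for y in range(280,300): print(y,*['%4d'%v for v in a[y,316:336]])
b=cv2.imread('pics/side0.png',0);print()
for y in range(286,302): print(y,*['%4d'%v for v in b[y,316:336]])
"
```

```text
x [316, 317, 318, 319, 320, 321, 322, 323, 324, 325, 326, 327, 328, 329, 330, 331, 332, 333, 334, 335]
280   82   86   88   86   79   71   64   62   66   76   83   87   91   96   98   97   94   87   80   72
281   89   85   79   71   65   61   59   59   60   64   74   87   95   97   93   87   79   69   60   55
282   79   72   65   61   59   58   58   58   58   61   68   81   92   90   80   70   61   53   47   48
283   65   61   59   58   58   58   58   58   58   59   63   78   92   86   69   55   48   44   43   48
284   59   58   58   58   58   58   58   57   56   56   60   77   95   88   65   51   45   43   42   45
285   58   58   58   58   57   57   57   55   55   54   58   76   96   92   71   53   46   43   43   48
286   59   58   58   56   56   56   55   52   52   52   59   82  105  100   74   54   46   43   44   48
287   62   59   57   56   55   54   51   52   53   59   70   96  116  106   78   55   47   44   48   55
288   66   59   55   54   53   52   52   55   64   81   99  115  124  112   84   59   53   54   62   73
289   69   56   53   52   51   52   55   68   90  111  126  1
[... 2047 characters left out ...]
5  162  170  173  174  174  173  173  171  169  170  172  173  173  174  174
296  173  173  171  165  162  166  170  173  173  173  173  173  172  171  172  173  173  174  173  173
297  173  174  172  169  167  166  168  171  172  172  172  172  172  172  172  173  173  174  174  173
298  173  173  173  172  171  169  168  169  171  171  171  171  172  172  173  173  174  174  174  174
299  173  173  173  173  173  172  171  172  172  172  172  172  173  174  174  174  174  174  174  174
300  173  173  173  174  174  173  173  173  174  173  173  173  174  174  173  174  173  173  174  174
301  173  173  173  174  173  174  173  174  174  174  174  174  174  174  174  174  174  173  174  173
```

>>> {"op": "servo_tool", "data": {"targets": [{"offset": [0.0005,-0.0014,0.003],"dr": [0,0,0]},{"offset": [0.0005,-0.0014,0.006],"dr": [0,0,0]},{"offset": [0.0005,-0.0014,0.008],"dr": [0,0,0]},{"offset": [0.0005,-0.0014,0.009],"dr": [0,0,0]},{"offset": [0.0005,-0.0014,0.01],"dr": [0,0,0]},{"offset": [0.0005,-0.0014,0.011],"dr": [0,0,0]},{"offset": [0.0005,-0.0014,0.0115],"dr": [0,0,0]},{"offset": [0.0005,-0.0014,0.0115],"dr": [0,0,0]}]}}

```text
time_s: 12.15
position: [0.5781, -0.0707, 0.027]
tcp_rot: [[-0.664, 0.748, 0.0], [0.748, 0.664, 0.0], [-0.0, 0.0, -1.0]]
force: [0.5, -0.0, -0.6]
opening: 0.199
grasp_force: 30.0
```

>>> {"op": "servo_tool", "data": {"targets": [{"offset": [0,0,0.001],"dr": [0,0,0]},{"offset": [0,0,0.002],"dr": [0,0,0]},{"offset": [0,0,0.003],"dr": [0,0,0]},{"offset": [0,0,0.004],"dr": [0,0,0]},{"offset": [0,0,0.005],"dr": [0,0,0]},{"offset": [0,0,0.006],"dr": [0,0,0]},{"offset": [0,0,0.006],"dr": [0,0,0]},{"offset": [0,0,0.006],"dr": [0,0,0]}]}}

```text
time_s: 12.82
position: [0.5781, -0.0707, 0.0209]
tcp_rot: [[-0.664, 0.748, 0.0], [0.748, 0.664, 0.0], [-0.0, 0.0, -1.0]]
force: [1.3, -0.0, -0.7]
opening: 0.205
grasp_force: 30.0
```

>>> {"op": "servo_tool", "data": {"targets": [{"offset": [0,0,0],"dr": [0,0,0]},{"offset": [0,0,0],"dr": [0,0,0]},{"offset": [0,0,0],"dr": [0,0,0]},{"offset": [0,0,0],"dr": [0,0,0]},{"offset": [0,0,-0.015],"dr": [0,0,0]},{"offset": [0,0,-0.04],"dr": [0,0,0]},{"offset": [0,0,-0.07],"dr": [0,0,0]},{"offset": [0,0,-0.07],"dr": [0,0,0]},{"offset": [0,0,-0.07],"dr": [0,0,0]}], "gripper": 0.3}}

```text
time_s: 13.57
position: [0.5792, -0.0712, 0.0929]
tcp_rot: [[-0.664, 0.748, 0.004], [0.748, 0.664, -0.001], [-0.004, 0.002, -1.0]]
force: [0.3, 0.4, -0.2]
opening: 0.348
grasp_force: 0.0
```

```bash
python3 -c "
from h import *
# s2: raw top + top bias; side + side bias
print(back('top',(241.1,256.3),.027), back('side',(311.7,203.1),.027))
delta([.4955,.147,.09],41.6)
delta([.4955,.147,.0055],41.6)"
```

```text
[0.49356424 0.14494037 0.027     ] [0.496883   0.14939197 0.027     ]
offset [0.2187, 0.0823, 0.0023] dr [0.12, 0.21, 0.01]
offset [0.219, 0.0821, 0.0868] dr [0.12, 0.21, 0.01]
```

>>> {"op": "servo_tool", "data": {"targets": [{"offset": [0.02,0.008,0],"dr": [0,0,7]},{"offset": [0.04,0.015,0],"dr": [0,0,14]},{"offset": [0.06,0.022,0],"dr": [0,0,21]},{"offset": [0.08,0.03,0],"dr": [0,0,28]},{"offset": [0.1,0.0375,0],"dr": [0,0,35]},{"offset": [0.12,0.045,0],"dr": [0,0,42]},{"offset": [0.14,0.0525,0],"dr": [0,0,49]},{"offset": [0.16,0.06,0],"dr": [0,0,56]},{"offset": [0.18,0.0675,0],"dr": [0,0,63]},{"offset": [0.2,0.075,0],"dr": [0,0,70]},{"offset": [0.2195,0.0825,0],"dr": [0,0,77]},{"offset": [0.2195,0.0825,0.02],"dr": [0,0,84]},{"offset": [0.2195,0.0825,0.03],"dr": [0,0,90]},{"offset": [0.2195,0.0825,0.045],"dr": [0,0,90]},{"offset": [0.2195,0.0825,0.065],"dr": [0,0,90]},{"offset": [0.2195,0.0825,0.086],"dr": [0,0,90]},{"offset": [0.2195,0.0825,0.086],"dr": [0,0,90]},{"offset": [0.2195,0.0825,0.086],"dr": [0,0,90]}], "gripper": -0.1}}

```text
time_s: 15.07
position: [0.4923, 0.148, 0.0037]
tcp_rot: [[0.748, 0.664, -0.005], [0.664, -0.748, -0.0], [-0.004, -0.003, -1.0]]
force: [-0.4, -0.5, 0.9]
opening: 0.546
grasp_force: 0.0
```

>>> {"op": "servo_tool", "data": {"targets": [{"offset": [0,0,0],"dr": [0,0,0]},{"offset": [0,0,0],"dr": [0,0,0]},{"offset": [0,0,0],"dr": [0,0,0]},{"offset": [0,0,0],"dr": [0,0,0]},{"offset": [0,0,0],"dr": [0,0,0]},{"offset": [0,0,0],"dr": [0,0,0]},{"offset": [0,0,0],"dr": [0,0,0]}], "gripper": 1}}

```text
time_s: 15.65
position: [0.4943, 0.1481, 0.0057]
tcp_rot: [[0.748, 0.664, 0.001], [0.664, -0.748, 0.0], [0.001, 0.001, -1.0]]
force: [-0.5, -0.3, 3.7]
opening: 0.204
grasp_force: 30.3
```

>>> {"op": "servo_tool", "data": {"targets": [{"offset": [0,0,0],"dr": [0,0,0]},{"offset": [0,0,0],"dr": [0,0,0]},{"offset": [0,0,0],"dr": [0,0,0]},{"offset": [0,0,0],"dr": [0,0,0]},{"offset": [0,0,-0.025],"dr": [0,0,0]},{"offset": [0,0,-0.03],"dr": [0,0,-7]},{"offset": [0,0,-0.03],"dr": [0,0,-14]},{"offset": [0,0,-0.03],"dr": [0,0,-21]},{"offset": [0,0,-0.03],"dr": [0,0,-28]},{"offset": [0,0,-0.03],"dr": [0,0,-35]},{"offset": [0,0,-0.03],"dr": [0,0,-42]},{"offset": [0,0,-0.03],"dr": [0,0,-49]},{"offset": [0,0,-0.03],"dr": [0,0,-56]},{"offset": [0,0,-0.03],"dr": [0,0,-63]},{"offset": [0,0,-0.03],"dr": [0,0,-70]},{"offset": [0,0,-0.03],"dr": [0,0,-77]},{"offset": [0,0,-0.03],"dr": [0,0,-84]},{"offset": [0,0,-0.03],"dr": [0,0,-90]},{"offset": [0,0,-0.02],"dr": [0,0,-90]},{"offset": [0,0,-0.009],"dr": [0,0,-90]}], "gripper": -0.1}}

```text
time_s: 17.32
position: [0.4944, 0.1483, 0.0138]
tcp_rot: [[-0.662, 0.75, 0.002], [0.75, 0.662, 0.0], [-0.001, 0.001, -1.0]]
force: [-0.1, 0.2, -1.2]
opening: 0.548
grasp_force: 0.0
```

>>> {"op": "servo_tool", "data": {"targets": [{"offset": [0,0,0],"dr": [0,0,0]},{"offset": [0,0,0],"dr": [0,0,0]},{"offset": [0,0,0],"dr": [0,0,0]},{"offset": [0,0,0],"dr": [0,0,0]},{"offset": [0,0,0],"dr": [0,0,0]},{"offset": [0,0,0],"dr": [0,0,0]},{"offset": [0,0,0],"dr": [0,0,0]},{"offset": [0,0,0],"dr": [0,0,0]}], "gripper": 1}}

```text
time_s: 17.98
position: [0.4941, 0.1482, 0.0143]
tcp_rot: [[-0.664, 0.748, 0.001], [0.748, 0.664, 0.0], [-0.0, 0.0, -1.0]]
force: [1.2, -0.8, -0.3]
opening: 0.202
grasp_force: 30.0
```

>>> {"op": "servo_tool", "data": {"targets": [{"offset": [0,0,-0.03],"dr": [0,0,0]},{"offset": [0,0,-0.065],"dr": [0,0,0]},{"offset": [-0.025,-0.0125,-0.07],"dr": [0,0,0]},{"offset": [-0.055,-0.027,-0.07],"dr": [0,0,0]},{"offset": [-0.085,-0.042,-0.07],"dr": [0,0,0]},{"offset": [-0.115,-0.057,-0.07],"dr": [0,0,0]},{"offset": [-0.145,-0.072,-0.07],"dr": [0,0,0]},{"offset": [-0.175,-0.0865,-0.07],"dr": [0,0,0]},{"offset": [-0.205,-0.101,-0.07],"dr": [0,0,0]},{"offset": [-0.235,-0.116,-0.07],"dr": [0,0,0]},{"offset": [-0.26,-0.1285,-0.07],"dr": [0,0,0]},{"offset": [-0.2717,-0.1343,-0.07],"dr": [0,0,0]},{"offset": [-0.2717,-0.1343,-0.06],"dr": [0,0,0]},{"offset": [-0.2717,-0.1343,-0.04],"dr": [0,0,0]},{"offset": [-0.2717,-0.1343,-0.025],"dr": [0,0,0]},{"offset": [-0.2717,-0.1343,-0.025],"dr": [0,0,0]},{"offset": [-0.2717,-0.1343,-0.025],"dr": [0,0,0]},{"offset": [-0.2717,-0.1343,-0.025],"dr": [0,0,0]}]}}

```text
time_s: 19.48
position: [0.5736, -0.1428, 0.0392]
tcp_rot: [[-0.665, 0.747, -0.001], [0.747, 0.665, 0.001], [0.001, -0.0, -1.0]]
force: [-0.1, 0.5, -1.0]
opening: 0.198
grasp_force: 30.0
```

>>> {"op": "servo_tool", "data": {"targets": [{"offset": [-0.0008,-0.0004,0.003],"dr": [0,0,0]},{"offset": [-0.0008,-0.0004,0.006],"dr": [0,0,0]},{"offset": [-0.0008,-0.0004,0.008],"dr": [0,0,0]},{"offset": [-0.0008,-0.0004,0.009],"dr": [0,0,0]},{"offset": [-0.0008,-0.0004,0.01],"dr": [0,0,0]},{"offset": [-0.0008,-0.0004,0.011],"dr": [0,0,0]},{"offset": [-0.0008,-0.0004,0.012],"dr": [0,0,0]},{"offset": [-0.0008,-0.0004,0.012],"dr": [0,0,0]}]}}

```text
time_s: 20.15
position: [0.5742, -0.1446, 0.027]
tcp_rot: [[-0.664, 0.748, 0.0], [0.748, 0.664, 0.001], [0.0, 0.001, -1.0]]
force: [1.5, 3.1, 1.2]
opening: 0.199
grasp_force: 30.0
```

>>> {"op": "servo_tool", "data": {"targets": [{"offset": [0.0003,0.0005,0],"dr": [0,0,0]},{"offset": [0.0003,0.0005,0.001],"dr": [0,0,0]},{"offset": [0.0003,0.0005,0.002],"dr": [0,0,0]},{"offset": [0.0003,0.0005,0.003],"dr": [0,0,0]},{"offset": [0.0003,0.0005,0.004],"dr": [0,0,0]},{"offset": [0.0003,0.0005,0.005],"dr": [0,0,0]},{"offset": [0.0003,0.0005,0.006],"dr": [0,0,0]},{"offset": [0.0003,0.0005,0.006],"dr": [0,0,0]}]}}

```text
time_s: 20.82
position: [0.5742, -0.1444, 0.0209]
tcp_rot: [[-0.664, 0.748, -0.0], [0.748, 0.664, 0.0], [0.0, 0.0, -1.0]]
force: [0.9, 0.5, -0.1]
opening: 0.205
grasp_force: 30.0
```

>>> {"op": "servo_tool", "data": {"targets": [{"offset": [0,0,0],"dr": [0,0,0]},{"offset": [0,0,0],"dr": [0,0,0]},{"offset": [0,0,0],"dr": [0,0,0]},{"offset": [0,0,0],"dr": [0,0,0]},{"offset": [0,0,-0.015],"dr": [0,0,0]},{"offset": [0,0,-0.05],"dr": [0,0,0]},{"offset": [0,0,-0.09],"dr": [0,0,0]},{"offset": [0,0,-0.13],"dr": [0,0,0]},{"offset": [0,0,-0.17],"dr": [0,0,0]},{"offset": [0,0,-0.17],"dr": [0,0,0]}], "gripper": 0.3}}

```text
time_s: 21.65
position: [0.5793, -0.1468, 0.1998]
tcp_rot: [[-0.664, 0.748, 0.015], [0.748, 0.664, -0.007], [-0.016, 0.007, -1.0]]
force: [0.3, -1.0, 1.1]
opening: 0.351
grasp_force: 0.0
```

```bash
cat > grip.py <<'E'
from h import *
import cv2
K=8
def pts(yaw,p):
    a=np.radians(yaw); R=np.array([[np.cos(a),-np.sin(a)],[np.sin(a),np.cos(a)]])
    q=np.array([(9,9),(-9,9),(-9,-9),(9,-9)])*1e-3@R.T+p
    return np.vstack([np.c_[q,np.full(4,z)] for z in (.069,.141)])
im={}
for n,(x,y,w,h) in {"top":(430,235,50,45),"side":(232,365,40,45)}.items():
    g=cv2.imread(f"pics/{n}0.png",0); c=cv2.resize(g[y:y+h,x:x+w],None,fx=K,fy=K,interpolation=cv2.INTER_CUBIC).astype(float); im[n]=(c,x,y)
def score(n,yaw,d):
    c,x,y=im[n]; hull=cv2.convexHull(((proj(n,pts(yaw,[.498,-.332]))-[x,y]+.5+d)*K).astype(np.float32)).astype(np.int32)
    m=np.zeros(c.shape,np.uint8); cv2.fillConvexPoly(m,hull,1)
    o=cv2.dilate(m,np.ones((17,17)))-m; i=m-cv2.erode(m,np.ones((17,17)))
    return c[o>0].mean()-c[i>0].mean()
for n in im:
    r=[]
    for yaw in range(0,90,6):
        r.append((yaw,)+max((round(score(n,yaw,np.array([dx,dy])),1),dx,dy) for dx in np.arange(-2.5,2.6,.5) for dy in np.arange(-2.5,2.6,.5)))
    print(n,r)
A=[cv2.resize(im[n][0].astype(np.uint8),(390,400),interpolation=cv2.INTER_CUBIC) for n in im]
cv2.imwrite("pics/c5.png",cv2.convertScaleAbs(np.hstack(A),alpha=1.6))
E
python3 grip.py
```

```text
top [(0, np.float64(39.2), np.float64(1.0), np.float64(1.0)), (6, np.float64(55.0), np.float64(0.5), np.float64(0.5)), (12, np.float64(68.8), np.float64(0.5), np.float64(0.5)), (18, np.float64(81.1), np.float64(0.5), np.float64(0.5)), (24, np.float64(79.1), np.float64(0.5), np.float64(0.5)), (30, np.float64(73.8), np.float64(0.5), np.float64(0.0)), (36, np.float64(60.9), np.float64(0.5), np.float64(0.0)), (42, np.float64(46.0), np.float64(1.0), np.float64(0.0)), (48, np.float64(35.5), np.float64(1.0), np.float64(-1.0)), (54, np.float64(33.6), np.float64(1.0), np.float64(-1.0)), (60, np.float64(33.6), np.float64(1.0), np.float64(-1.5)), (66, np.float64(32.7), np.float64(1.0), np.float64(-1.5)), (72, np.float64(31.7), np.float64(2.0), np.float64(1.0)), (78, np.float64(32.5), np.float64(1.5), np.float64(1.0)), (84, np.float64(34.9), np.float64(1.5), np.float64(1.0))]
side [(0, np.float64(13.8), np.float64(1.0), np.float64(-1.0)), (6, np.float64(15.2), np.float64(0.5), np.float64(-0.5)), (12, np.float64(16.6), np.float64(0.5), np.float64(-0.5)), (18, np.float64(19.3), np.float64(0.5), np.float64(-0.5)), (24, np.float64(22.1), np.float64(0.5), np.float64(-0.5)), (30, np.float64(22.5), np.float64(0.5), np.float64(-0.5)), (36, np.float64(21.3), np.float64(0.5), np.float64(-0.5)), (42, np.float64(21.0), np.float64(0.5), np.float64(-0.5)), (48, np.float64(19.8), np.float64(0.5), np.float64(-0.5)), (54, np.float64(17.9), np.float64(0.5), np.float64(-1.0)), (60, np.float64(16.0), np.float64(0.5), np.float64(-1.0)), (66, np.float64(14.8), np.float64(0.5), np.float64(-1.0)), (72, np.float64(13.6), np.float64(1.0), np.float64(-1.0)), (78, np.float64(13.4), np.float64(1.0), np.float64(-1.0)), (84, np.float64(13.2), np.float64(1.0), np.float64(-1.0))]
```

View pics/c5.png

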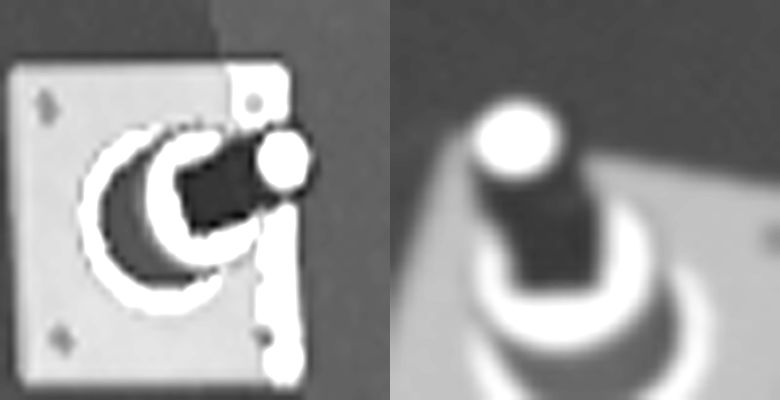

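The enlarged grip shows it turned by about 23° in the top view, with the lamp at (283,158), and the side view agrees. I'll approach with the gripper at yaw 23°.

>>> {"op": "servo_tool", "data": {"targets": [{"offset": [0,0,0],"dr": [0,0,0]},{"offset": [0,0,0],"dr": [0,0,0]}], "gripper": -1}}

```text
time_s: 21.82
position: [0.5737, -0.1443, 0.191]
tcp_rot: [[-0.664, 0.748, -0.0], [0.748, 0.664, 0.0], [0.0, -0.0, -1.0]]
force: [-0.0, 0.2, -0.9]
opening: 0.428
grasp_force: 0.0
```

```bash
python3 -c "
from h import *
print(bot.read_state()['position'])
delta([.498,-.332,.19],23)"
```

```text
[ 0.57373163 -0.14434493  0.19098255]
offset [-0.09, -0.1812, 0.001] dr [-0.02, -0.01, 18.6]
```

>>> {"op": "servo_tool", "data": {"targets": [{"offset": [-0.01,-0.02,0],"dr": [0,0,3]},{"offset": [-0.0225,-0.045,0],"dr": [0,0,6]},{"offset": [-0.036,-0.0725,0],"dr": [0,0,9]},{"offset": [-0.05,-0.1,0],"dr": [0,0,12]},{"offset": [-0.063,-0.127,0],"dr": [0,0,15]},{"offset": [-0.077,-0.155,0],"dr": [0,0,18.6]},{"offset": [-0.09,-0.1812,0],"dr": [0,0,18.6]},{"offset": [-0.09,-0.1812,0],"dr": [0,0,18.6]},{"offset": [-0.09,-0.1812,0.02],"dr": [0,0,18.6]},{"offset": [-0.09,-0.1812,0.045],"dr": [0,0,18.6]},{"offset": [-0.09,-0.1812,0.07],"dr": [0,0,18.6]},{"offset": [-0.09,-0.1812,0.09],"dr": [0,0,18.6]},{"offset": [-0.09,-0.1812,0.104],"dr": [0,0,18.6]},{"offset": [-0.09,-0.1812,0.104],"dr": [0,0,18.6]},{"offset": [-0.09,-0.1812,0.104],"dr": [0,0,18.6]}]}}

```text
time_s: 23.07
position: [0.4973, -0.3305, 0.0848]
tcp_rot: [[-0.391, 0.92, -0.004], [0.92, 0.391, 0.004], [0.005, -0.002, -1.0]]
force: [-0.2, 0.2, -0.6]
opening: 1.0
grasp_force: 0.0
```

```bash
python3 -c "
from h import *
import cv2
s=bot.read_state();print(s['position'],s['force'])
A=[]
for n,c in (('side',(252,385)),):
    im=viewer.capture(n)['color'][:,:,::-1]
    A.append(cv2.resize(im[c[1]-45:c[1]+45,c[0]-65:c[0]+65],None,fx=6,fy=6,interpolation=cv2.INTER_CUBIC))
cv2.imwrite('pics/c6.png',cv2.convertScaleAbs(A[0],alpha=1.5))"
```

```text
[ 0.49733452 -0.33047551  0.0848358 ] [-0.20801565  0.171618   -0.62990474]
```

View pics/c6.png

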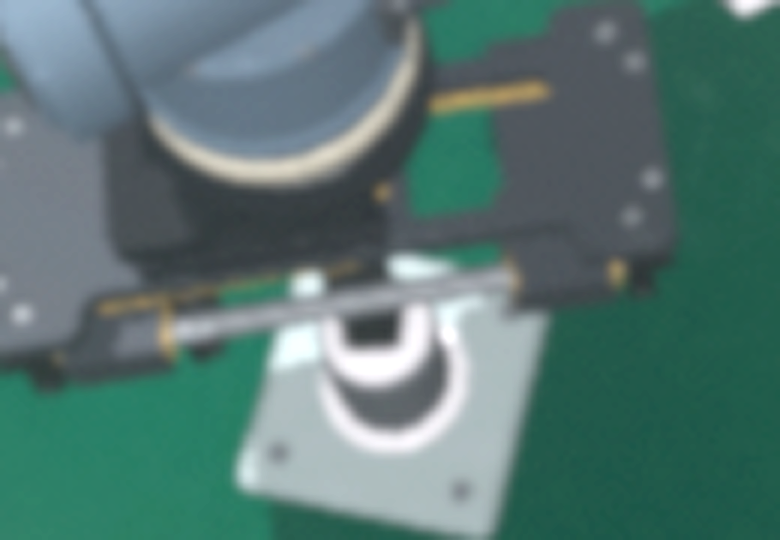

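The tester's black grip is centred between the open fingers, at about (370,330). Closing.

>>> {"op": "servo_tool", "data": {"targets": [{"offset": [0,0,0],"dr": [0,0,0]},{"offset": [0,0,0],"dr": [0,0,0]},{"offset": [0,0,0],"dr": [0,0,0]},{"offset": [0,0,0],"dr": [0,0,0]},{"offset": [0,0,0],"dr": [0,0,0]},{"offset": [0,0,0],"dr": [0,0,0]},{"offset": [0,0,0],"dr": [0,0,0]},{"offset": [0,0,0],"dr": [0,0,0]},{"offset": [0,0,0],"dr": [0,0,0]},{"offset": [0,0,0],"dr": [0,0,0]},{"offset": [0,0,0],"dr": [0,0,0]},{"offset": [0,0,0],"dr": [0,0,0]},{"offset": [0,0,0],"dr": [0,0,0]},{"offset": [0,0,0],"dr": [0,0,0]},{"offset": [0,0,0],"dr": [0,0,0]}], "gripper": 1}}

```text
time_s: 24.37
position: [0.4985, -0.332, 0.087]
tcp_rot: [[-0.391, 0.92, -0.0], [0.92, 0.391, 0.0], [0.0, -0.0, -1.0]]
force: [0.7, 1.5, 0.1]
opening: 0.216
grasp_force: 30.0
```

>>> {"op": "servo_tool", "data": {"targets": [{"offset": [0,0,-0.01],"dr": [0,0,0]},{"offset": [0,0,-0.02],"dr": [0,0,0]},{"offset": [0,0,-0.035],"dr": [0,0,0]},{"offset": [0,0,-0.05],"dr": [0,0,0]},{"offset": [0,0,-0.065],"dr": [0,0,0]},{"offset": [0,0,-0.08],"dr": [0,0,0]},{"offset": [0,0,-0.08],"dr": [0,0,0]},{"offset": [0,0,-0.08],"dr": [0,0,0]},{"offset": [0,0,-0.08],"dr": [0,0,0]}]}}

```text
time_s: 25.12
position: [0.4982, -0.3317, 0.167]
tcp_rot: [[-0.391, 0.92, -0.0], [0.92, 0.391, 0.0], [0.001, -0.0, -1.0]]
force: [0.1, -0.3, -2.1]
opening: 0.215
grasp_force: 30.0
```

```bash
python3 -c "
from h import *
s=bot.read_state();print(s['position'],s['opening'],s['force'])
delta([.5742,-.1444,.12],23)"
```

```text
[ 0.49818074 -0.33173814  0.16695743] 0.21455041382798193 [ 0.11836895 -0.30812805 -2.12332127]
offset [0.1427, 0.1432, 0.047] dr [-0.02, -0.03, 0.01]
```

>>> {"op": "servo_tool", "data": {"targets": [{"offset": [0.01,0.01,0],"dr": [0,0,0]},{"offset": [0.025,0.025,0],"dr": [0,0,0]},{"offset": [0.045,0.045,0],"dr": [0,0,0]},{"offset": [0.065,0.065,0],"dr": [0,0,0]},{"offset": [0.085,0.085,0],"dr": [0,0,0]},{"offset": [0.105,0.105,0],"dr": [0,0,0]},{"offset": [0.125,0.1255,0],"dr": [0,0,0]},{"offset": [0.138,0.1385,0],"dr": [0,0,0]},{"offset": [0.1427,0.1432,0],"dr": [0,0,0]},{"offset": [0.1427,0.1432,0.015],"dr": [0,0,0]},{"offset": [0.1427,0.1432,0.03],"dr": [0,0,0]},{"offset": [0.1427,0.1432,0.047],"dr": [0,0,0]},{"offset": [0.1427,0.1432,0.047],"dr": [0,0,0]},{"offset": [0.1427,0.1432,0.047],"dr": [0,0,0]},{"offset": [0.1427,0.1432,0.047],"dr": [0,0,0]}]}}

```text
time_s: 26.37
position: [0.5747, -0.1451, 0.1203]
tcp_rot: [[-0.39, 0.921, 0.0], [0.921, 0.39, -0.0], [-0.0, 0.0, -1.0]]
force: [-0.7, 0.3, -2.0]
opening: 0.216
grasp_force: 30.0
```

```bash
python3 -c "
from h import *
import cv2
s=bot.read_state();print(s['position'],s['force'])
im=viewer.capture('side')['color'][:,:,::-1]; cv2.imwrite('pics/side7.png',im); c=(315,315)
a=cv2.convertScaleAbs(cv2.resize(im[c[1]-45:c[1]+45,c[0]-65:c[0]+65],None,fx=6,fy=6,interpolation=cv2.INTER_CUBIC),alpha=1.5)
cv2.imwrite('pics/c7.png',a)
x,y,z=s['position']
for X in ([x,y,z-.068],[.5742,-.1444,.033],[x,y,z-.027]): print(((proj('side',X)-np.array(c)+[65,45])*6+2.5).round(1))"
```

```text
[ 0.57474293 -0.14508566  0.12031782] [-0.68932143  0.25103342 -1.97756841]
[[383.2 278.7]]
[[383.2 301.4]]
[[380.9 223.5]]
```

View pics/c7.png

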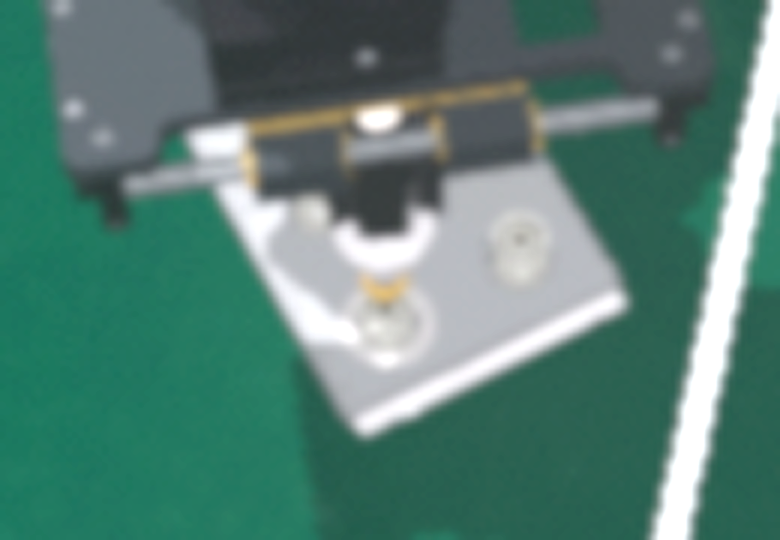

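The brass head at (386,285) sits centred over the seated nest sensor at about (386,315), which is down in its collar. Lowering.

>>> {"op": "servo_tool", "data": {"targets": [{"offset": [0,0,0.005],"dr": [0,0,0]},{"offset": [0,0,0.01],"dr": [0,0,0]},{"offset": [0,0,0.014],"dr": [0,0,0]},{"offset": [0,0,0.016],"dr": [0,0,0]},{"offset": [0,0,0.018],"dr": [0,0,0]},{"offset": [0,0,0.019],"dr": [0,0,0]},{"offset": [0,0,0.02],"dr": [0,0,0]},{"offset": [0,0,0.021],"dr": [0,0,0]},{"offset": [0,0,0.021],"dr": [0,0,0]},{"offset": [0,0,0.021],"dr": [0,0,0]}]}}

```text
time_s: 27.25
position: [0.5745, -0.1448, 0.0993]
tcp_rot: [[-0.391, 0.92, -0.0], [0.92, 0.391, -0.0], [-0.0, -0.0, -1.0]]
force: [-1.0, -0.7, 0.5]
opening: 0.214
grasp_force: 30.0
```

>>> {"op": "servo_tool", "data": {"targets": [{"offset": [0,0,0.0007],"dr": [0,0,0]},{"offset": [0,0,0.0015],"dr": [0,0,0]},{"offset": [0,0,0.0015],"dr": [0,0,0]},{"offset": [0,0,0.0015],"dr": [0,0,0]},{"offset": [0,0,0.0015],"dr": [0,0,0]},{"offset": [0,0,0.0015],"dr": [0,0,0]}]}}

```text
time_s: 27.75
position: [0.5746, -0.1448, 0.0977]
tcp_rot: [[-0.391, 0.92, 0.0], [0.92, 0.391, -0.0], [-0.0, 0.0, -1.0]]
force: [-0.6, 0.7, 2.0]
opening: 0.218
grasp_force: 30.0
```

>>> {"op": "servo_tool", "data": {"targets": [{"offset": [0,0,0],"dr": [0,0,0]}]}}

```text
time_s: 27.83
position: [0.5746, -0.1448, 0.0977]
tcp_rot: [[-0.391, 0.92, -0.0], [0.92, 0.391, 0.0], [0.0, -0.0, -1.0]]
force: [-0.5, 0.3, 1.7]
opening: 0.212
grasp_force: 30.0
```

>>> {"op": "servo_tool", "data": {"targets": [{"offset": [0,0,0],"dr": [0,0,0]}]}}

```text
time_s: 27.92
position: [0.5746, -0.1448, 0.0976]
tcp_rot: [[-0.391, 0.92, -0.0], [0.92, 0.391, -0.0], [-0.0, -0.0, -1.0]]
force: [-0.9, 0.2, 1.9]
opening: 0.212
grasp_force: 30.0
```

>>> {"op": "servo_tool", "data": {"targets": [{"offset": [0,0,0],"dr": [0,0,0]}]}}

```text
time_s: 28.0
position: [0.5746, -0.1448, 0.0976]
tcp_rot: [[-0.391, 0.92, 0.0], [0.92, 0.391, 0.0], [0.0, 0.0, -1.0]]
force: [0.5, -0.3, 1.5]
opening: 0.214
grasp_force: 30.0
```

```bash
python3 -c "
from rig import ticket
print(ticket.hand_in())"
```

```text
the job is handed in; nothing more can be done
None
```

The job is handed in: both loose sensors are placed in the two empty pockets, and the tester is held upright on the collared-pocket sensor, pressed with about 3.5 N (head roughly 4 mm in). I could not see the sensor in the plain pocket afterwards, so its seating is judged from finger height and force readings only.

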